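# Open the push-and-turn safety cap of the lens-cleaner bottle

### The arm

A 7-joint arm with a two-finger parallel gripper is mounted at the origin on the work surface. World frame = base frame: x ahead of the robot, y to its left, z up, the work surface at z = 0. Lengths are in m, angles in rad, forces in N, time in s.
With the tool pointing down it reaches from about 0.425 to 0.875 m from the base axis. Payload 4.7 kg.
Tool frame: the origin (TCP) lies at the centre of the arm's flange, where the gripper is bolted on; the fingertips stand 173 mm ahead of it and the grasp point (between the pads) lies 155 mm ahead of it (tcp_to_grasp is the distance from the TCP to the grasp point, in m); z points along the fingers, y is the direction in which the jaws open and shut (so a half turn about z gives the same grasp; the last joint's range is limited). The gripper opens to 85 mm and grips with 20 to 120 N. Pads are 22 mm wide; open, the fingers measure 114 mm over their backs; the gripper's body (76 mm by 85 mm) begins 54 mm behind the grasp point. The pads swing forward as they close: fully open they stand 13 mm farther back than shut.
Start: joints at [1.133, 0.321, -0.07, 1.45, 0.023, 1.371, -0.057], TCP at [0.284, -0.585, 0.405] pointing down, gripper open.
Joint ranges: [-2.86, 2.86], [-0.3, 2.09], [-1.38, 1.24], [0.06, 2.45], [-1.56, 4.7], [0.09, 2.05], [-2.69, 2.69]. Speed limits (rad/s): [2.57, 2.57, 3.14, 3.14, 3.14, 3.14, 3.14].

### API

Orientations are given as a 3x3 rotation matrix whose columns are the frame's x, y, z axes.
In Python, from bench import * gives the robot as it stands.
- The arm moves only by the shell command python3 -m pendant 'ROWS' [OPENING] [FORCE]. ROWS is JSON, a list of rows, each a list of 6 numbers: the shift along the tool's x, y, z in m, then the turn, a rotation vector about the tool's x, y, z in rad. A call has 1 to 5 rows; each row is the pose to reach, as a shift and turn from the pose commanded when the call began, along the tool's axes at that moment; what a row does not reach only later rows make up. A row lasts 1/10 s, in which the tool goes at most 50 mm and 8.59 degrees, less where a joint would pass 70% of its speed; a pose out of reach is approached as far as the arm can. A call with a gripper value outside its range is refused whole. OPENING is the finger opening in m, from 0 to 0.0854, set as the call begins (- or left out, the last holds). The fingers move at their own pace and stop on an object; FORCE is the grip in N (left out, the last holds). Time passes only in rows, so rows that repeat a pose let the fingers close. It gives the time, the measured TCP pose, the force and the opening at its end, in the units of the state.
- sense(): the state, without advancing time (a new reading comes with each control period).
- capture(name): name is "side" or "top" or "wrist"; returns a dict with "color" (420x560x3 uint8, red, green, blue), "fov_y" (degrees; the focal length in pixels is half the picture's height over the tangent of half this angle, whatever the lens; pixels are square), "cx", "cy" (the principal point, pixels), "eye" and "orientation" of the camera in the world; the wrist camera has in their place "T_tool_cam" (4x4, takes a point from camera to tool coordinates, whose origin is the TCP and whose axes are the flange's). Camera axes: x right, y up, looking along -z (the intrinsics and any distortion apply to the point x, -y, -z); pixel columns grow to the right and rows downward; lengths in m; the calibration is good to about 2 mm. A picture is of the moment at which its call begins: read the wrist's pose just before it. There is no depth.
- hand_in(): hands the job in, once; it reports no verdict.
Trained networks look in a picture, given as the dict that the camera call returned (one of the last four; its "shot" number tells which), for a name from the list of things; names that differ only in an ending like _2 or _b are one class to them, and where a whole thing is asked for, a point or a joint stands for the part that bears it (a point fixed in the world has none). Each returns a list of dicts, best first, with "conf" (0 to 1); they miss things now and then, are a little off and sometimes report something else, mostly with a low value. They report only what shows in the picture. A call takes as long as a camera call. They do not tell look-alikes from the thing itself.
- look_for(picture, label): "rect" ([left, top, width, height] as shares, 0 to 1, of the picture: columns of its width, rows of its height, round what is visible of it).
- place_of(picture, label): "position" ([column, row] as shares, 0 to 1, of the picture: columns of its width, rows of its height: a listed point, or the origin of a listed thing).
The state is a dict: "clock": time; "q": joint angles; "qd": joint speeds; "effort": joint torques, N m; "tool_pos": TCP position; "tcp_rot": TCP orientation; "wrist_force": force on the tool from outside, world axes, zero at the start; "moment": the same for the moment, N m; "width": opening from 0.0 (shut) to 1.0 (fully open).
Only numpy, scipy, OpenCV 4.12 (cv2) and the standard library are available. Lean on these libraries where they do the work, as an engineer would, in place of code of your own. Each camera call takes 0.05 s, during which the arm holds its last target.

### The job

Open the amber bottle in the bench clamp: its red safety cap must be pushed down gently against its spring until it bottoms and, while held down, turned counter-clockwise (seen from above) until it is free. Lift the cap off and set it down upright (do not drop it) in the green tray, then let go; never press or pull on the cap hard enough to crack the neck (26 N), and leave the slide box, dropper bottle and dish alone.

Things in the scene. Friction and masses are not known exactly. Their poses are not given: they have to be found in the camera images.
- bottle: Amber bottle in a grey bench clamp (base 130 x 120 x 12 mm; cheeks on its +y and -y sides, 62 mm high, out to 58 mm from the axis), all fixed to the bench; place and yaw vary. Origin on the bottle's axis at bench level, z up. Bottle radius 36 mm up to 68 mm, then a shoulder sloping in to the neck (radius 14 mm) at 90 mm. Neck and cap stand at most 26 N between them, sideways load included.
- neck_axis (a point): Point on the bottle's axis at the locked cap's underside, 105 mm above the bench. The neck has a bayonet for two lugs inside the cap. Its sprung insert pushes the cap up with 4 N, plus 0.4 N per mm pressed. A safety tooth blocks turning until the cap is 2 to 14 mm down (differs from bottle to bottle, cannot be seen); 1.5 mm deeper is a hard stop, met at a push of 5 to 10 N.
- cap_lock (a point): Point on the bottle's axis at the locked cap's top, 141 mm above the bench. Held down, the cap turns counter-clockwise (from above): it is past the tooth after 40 degrees, free to be lifted straight up from 45 to 135 degrees, and stopped at about 144; clockwise it is blocked. With its sprung insert risen, the neck reaches 38 mm above the locked underside.
- cap_center (a point): Centre (half-way up, 18 mm above its underside) of the loose red ribbed safety cap: a round cap of 48 mm outside diameter, 36 mm high, 40 g, with a white disc on top, hollow below; it can be gripped across any diameter. z is its upward axis. When locked it is on the bottle's axis, 123 mm above the bottle's origin.
- tray: Green open tray, 170 (x) x 200 (y) x 25 mm outside, walls and floor 5 mm thick, fixed to the bench. Origin at the centre of its underside at bench level; its yaw varies. A cap standing upright in it has its centre 23 mm above the bench.
- slide_box_center (a point): Centre of a blue slide box with a white band, 50 x 90 x 32 mm, loose; a bystander.
- dropper_center (a point): Centre (35 mm above its foot) of a small amber dropper bottle with black cap, 32 mm across, 70 mm high, loose; a bystander.
- dish_center (a point): Centre of a small closed clear culture dish with orange filling, 60 mm across, 15 mm high, loose; a bystander.
There are look-alikes about, which are no part of the job. What is shaped like the part that bears cap_center but yellow is not meant.

How it is judged:
On the way, in this order (a step that is already met when the one before it is completed fails the run):
1. the cap is pressed down at least 1.5 mm on the neck (z of cap_center in the frame of bottle below 0.1215 m), for 0.1 s.
2. the cap is free and lifted at least 40 mm above its locked place (z of cap_center in the frame of bottle above 0.163 m), for 0.1 s.
3. the cap is set down in the tray while still between the fingers (contact force between cap and tray above 0.1 N and contact force between the fingers and cap above 0.1 N and height (world z) of cap_center below 0.03 m and angle between cap_center's own z axis and vertical below 0.25 rad), for 0.04 s.
At the end, for the whole second after the job is handed in: The cap stands upright (within 0.1 rad) on the floor of the green tray, inside its walls (its centre 20 to 26 mm above the bench), at rest (under 0.02 m/s) and released (x of cap_center in the frame of tray between -0.08 and 0.08 m and y of cap_center in the frame of tray between -0.095 and 0.095 m and height (world z) of cap_center between 0.02 and 0.026 m and angle between cap_center's own z axis and vertical below 0.1 rad and linear speed of cap below 0.02 m/s and contact force between the fingers and cap below 0.05 N); the robot touches nothing.
It fails at once if cap and bottle forced against each other with more than 26 N in all (push and sideways load together) (contact force between cap and bottle above 26 N).
It fails at once if the slide box moved by more than 15 mm (distance of slide_box_center from where it was at the start of the episode above 0.015 m).
It fails at once if the dropper bottle moved by more than 15 mm (distance of dropper_center from where it was at the start of the episode above 0.015 m).
It fails at once if the dish moved by more than 15 mm (distance of dish_center from where it was at the start of the episode above 0.015 m).
It also fails if it takes over 58 s, if anything falls off the work surface, if the arm or the gripper's body presses on something with over 40 N, if the wrist force passes 120 N, or if a joint passes its speed limit or range.

## Working session

There is one attempt and no reset: what is moved stays moved. The work goes in short steps, Python scripts to look and compute and a shell command to move; the robot and the scene stay as the last step left them, time stands still between calls to the robot, and variables do not carry over. Pictures are saved under pics/ and viewed, and the job is handed in when it is done.

```bash
ls; mkdir -p pics; cat > h.py <<'E'
import numpy as np, cv2, math
from bench import *
def save(p,name): cv2.imwrite('pics/'+name+'.png',cv2.cvtColor(p["color"],cv2.COLOR_RGB2BGR))
def cam(p,s=None):
    if "eye" in p: return np.array(p["eye"]),np.array(p["orientation"])
    T=np.array(p["T_tool_cam"]);R=np.array(s["tcp_rot"])
    return np.array(s["tool_pos"])+R@T[:3,3],R@T[:3,:3]
def ray(p,u,v,s=None):
    e,R=cam(p,s);f=p["color"].shape[0]/2/math.tan(math.radians(p["fov_y"])/2)
    d=R@np.array([(u-p["cx"])/f,-(v-p["cy"])/f,-1.]);return e,d/np.linalg.norm(d)
def atz(p,u,v,z,s=None):
    e,d=ray(p,u,v,s);return e+d*(z-e[2])/d[2]
def proj(p,X,s=None):
    e,R=cam(p,s);f=p["color"].shape[0]/2/math.tan(math.radians(p["fov_y"])/2)
    c=R.T@(np.array(X)-e);return p["cx"]+f*c[0]/-c[2],p["cy"]-f*c[1]/-c[2]
E
python3 - <<'E'
from h import *
s=sense();print({k:np.round(v,3).tolist() for k,v in s.items()})
for n in ["side","top","wrist"]:
    p=capture(n);save(p,n+"0");print(n,{k:np.round(v,3).tolist() for k,v in p.items() if k not in("color",)})
    for l in ["bottle","neck_axis","cap_lock","cap_center","tray","slide_box_center","dropper_center","dish_center"]:
        print(l,[(round(d["conf"],2),np.round(np.array(d["position"])*[560,420],1).tolist()) for d in place_of(p,l)][:4])
E
```

```text
pics
{'clock': 0.0, 'q': [1.133, 0.322, -0.07, 1.452, 0.023, 1.371, -0.057], 'qd': [0.001, 0.001, -0.001, 0.0, 0.001, -0.0, 0.0], 'effort': [-0.0, -49.358, -0.382, -31.433, 0.013, 0.011, 0.0], 'tool_pos': [0.284, -0.585, 0.404], 'tcp_rot': [[0.9, 0.437, -0.001], [0.437, -0.9, 0.002], [-0.0, -0.002, -1.0]], 'wrist_force': [0.056, -0.574, -0.071], 'moment': [-0.076, 0.005, 0.008], 'width': 1.0}
side {'fov_y': 56.85, 'cx': 277.796, 'cy': 210.516, 'eye': [0.454, -0.512, 0.559], 'orientation': [[0.952, 0.173, -0.254], [-0.307, 0.585, -0.751], [0.018, 0.792, 0.61]], 'shot': 1}
bottle [(0.93, [213.9, 228.5])]
neck_axis [(0.73, [211.5, 188.9])]
cap_lock []
cap_center [(0.89, [264.9, 198.9]), (0.73, [205.4, 178.7])]
tray [(0.81, [281.4, 331.3])]
slide_box_center [(0.74, [370.4, 294.5])]
dropper_center [(0.89, [315.8, 197.6])]
dish_center [(0.53, [181.8, 176.7])]
top {'fov_y': 53.248, 'cx': 274.131, 'cy': 212.781, 'eye': [0.521, 0.091, 0.891], 'orientation': [[0.001, 0.989, -0.147], [-1.0, 0.003, 0.012], [0.012, 0.147, 0.989]], 'shot': 2}
bottle [(0.53, [228.9, 266.3])]
neck_axis [(0.79, [230.8, 267.4])]
cap_lock [(0.74, [232.2, 268.9])]
cap_center [(0.8, [230.3, 267.4]), (0.59, [214.3, 204.4])]
tray [(0.65, [374.9, 243.2])]
slide_box_center [(0.6, [371.8, 162.1])]
dropper_center [(0.48, [232.8, 148.6])]
dish_center [(0.87, [128.8, 286.4])]
wrist {'fov_y': 64.472, 'cx': 272.59, 'cy': 213.743, 'T_tool_cam': [[-0.0, 0.954, 0.299, 0.075], [1.0, 0.001, -0.001, -0.001], [-0.001, 0.299, -0.954, 0.03], [0.0, 0.0, 0.0, 1.0]], 'shot': 3}
bottle []
neck_axis []
cap_lock []
cap_center []
tray []
slide_box_center []
dropper_center []
dish_center []
```

View pics/side0.png

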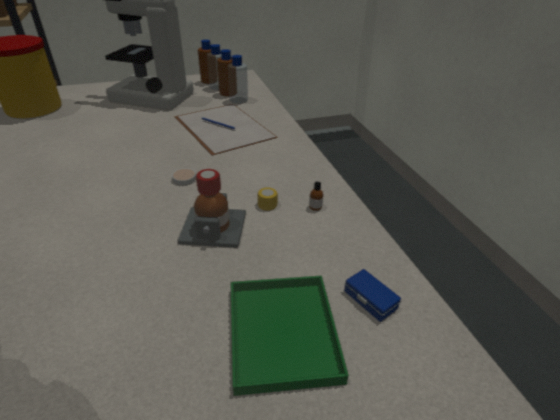

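View pics/top0.png

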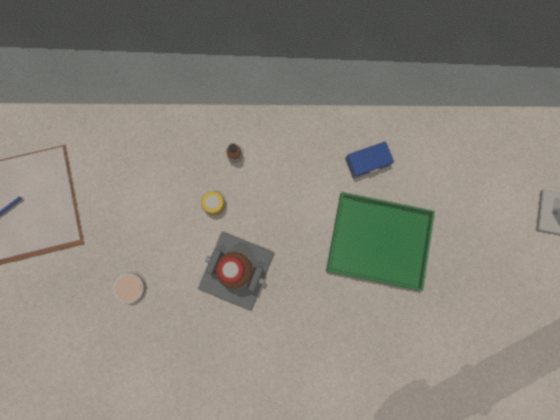

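```bash
python3 - <<'E'
from h import *
t=capture("top");sd=capture("side")
def tri(a,b):
    (e1,d1),(e2,d2)=ray(t,*a),ray(sd,*b)
    A=np.c_[d1,-d2];k=np.linalg.lstsq(A,e2-e1,rcond=None)[0]
    p,q=e1+k[0]*d1,e2+k[1]*d2
    return np.round((p+q)/2,4),round(np.linalg.norm(p-q),4)
# white disc centroid in top, red centroid
def disc(p,box):
    x0,y0,x1,y1=box;c=p["color"][y0:y1,x0:x1].astype(int)
    hsv=cv2.cvtColor(p["color"][y0:y1,x0:x1],cv2.COLOR_RGB2HSV)
    m=((hsv[...,0]<8)|(hsv[...,0]>172))&(hsv[...,1]>150)
    m=m.astype(np.uint8)
    n,l,st,ce=cv2.connectedComponentsWithStats(m)
    i=1+np.argmax(st[1:,4]);cs,_=cv2.findContours((l==i).astype(np.uint8),0,1);
    el=cv2.fitEllipse(max(cs,key=len));return el[0][0]+x0,el[0][1]+y0,el[1],st[i]
print("top red",disc(t,(200,240,270,300)));print("side red",disc(sd,(185,155,235,205)))
print("cap_center net",tri((230.3,267.4),(205.4,178.7)))
print("net neck/lock z",atz(t,230.8,267.4,.105),atz(t,232.2,268.9,.141),atz(t,228.9,266.3,0))
print("tray",tri((374.9,243.2),(281.4,331.3)),atz(t,374.9,243.2,0))
for c in [(341,194),(434,208),(421,289),(328,272)]: print("traycorner",atz(t,*c,.025).round(3))
for c in [(229,234),(273,260),(251,308),(199,290)]: print("base corner",atz(t,*c,.012).round(3))
print("dish",atz(t,128.8,286.4,.0075),"dropper",atz(t,232.8,148.6,.035),"box",atz(t,371.8,162.1,.016),"yellow",atz(t,214,204,.018))
a=cv2.resize(t["color"][220:320,170:290],None,fx=4,fy=4,interpolation=2)
b=cv2.resize(sd["color"][155:245,160:260],None,fx=4,fy=4,interpolation=2)
im=np.zeros((400,880,3),np.uint8);im[:400,:480]=a;im[:360,480:880]=b
im=im[:,:,::-1];cv2.imwrite("pics/crop1.png",cv2.resize(im,(792,360)))
E
```

```text
top red (230.0855827331543, 269.4556522369385, (22.201688766479492, 23.602733612060547), array([ 18,  18,  25,  24, 141], dtype=int32))
side red (207.47678565979004, 175.15265083312988, (9.83166217803955, 19.9763126373291), array([12, 16, 22, 11, 73], dtype=int32))
cap_center net (array([0.5296, 0.1611, 0.1281]), np.float64(0.0097))
net neck/lock z [0.53479511 0.1617604  0.105     ] [0.53151199 0.15598912 0.141     ] [0.53898008 0.17527201 0.        ]
tray (array([ 0.5903, -0.1374, -0.0073]), np.float64(0.0028)) [ 0.58838136 -0.13519893  0.        ]
traycorner [ 0.69  -0.061  0.025]
traycorner [ 0.661 -0.256  0.025]
traycorner [ 0.493 -0.22   0.025]
traycorner [ 0.527 -0.03   0.025]
base corner [0.606 0.175 0.012]
base corner [0.552 0.082 0.012]
base corner [0.454 0.127 0.012]
base corner [0.49  0.235 0.012]
dish [0.49722326 0.38084587 0.0075    ] dropper [0.78498285 0.16795638 0.035     ] box [ 0.76222309 -0.13042978  0.016     ] yellow [0.66904097 0.2072184  0.018     ]
```

View pics/crop1.png

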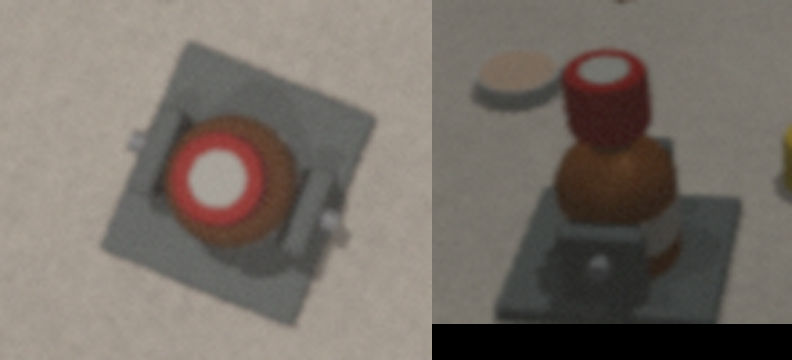

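```bash
python3 -m pendant '[[0.034,-0.035,0,0,0,0],[0.068,-0.070,0,0,0,0],[0.102,-0.105,0,0,0,0],[0.136,-0.140,0,0,0,0],[0.170,-0.175,0,0,0,0]]' 0.0854 20
python3 -m pendant '[[0.034,-0.035,0,0,0,0],[0.068,-0.070,0,0,0,0],[0.102,-0.105,0,0,0,0],[0.136,-0.140,0,0,0,0],[0.170,-0.175,0,0,0,0]]'
python3 -m pendant '[[0.034,-0.035,0,0,0,0],[0.068,-0.070,0,0,0,0],[0.102,-0.105,0,0,0,0],[0.136,-0.140,0,0,0,0],[0.170,-0.175,0,0,0,0]]'
python3 -c "
from h import *
s=sense();print({k:np.round(v,3).tolist() for k,v in s.items()})
d=np.array([.53,.159,.404])-s['tool_pos'];print(np.array(s['tcp_rot']).T@d)"
```

```text
clock: 1.95
tool_pos: [0.3606, -0.3511, 0.4049]
tcp_rot: [[0.9, 0.437, 0.0], [0.437, -0.9, -0.001], [0.0, 0.001, -1.0]]
wrist_force: [0.7, -0.1, 0.0]
width: 1.004
clock: 2.45
tool_pos: [0.437, -0.1194, 0.4051]
tcp_rot: [[0.9, 0.436, 0.001], [0.436, -0.9, -0.001], [0.0, 0.001, -1.0]]
wrist_force: [1.5, -0.8, 0.8]
width: 1.001
clock: 2.95
tool_pos: [0.5136, 0.112, 0.4052]
tcp_rot: [[0.9, 0.436, 0.002], [0.436, -0.9, -0.001], [0.001, 0.001, -1.0]]
wrist_force: [0.2, -0.3, -0.8]
width: 1.0
{'clock': 2.95, 'q': [0.452, 0.105, -0.76, 1.735, 0.076, 1.329, -1.443], 'qd': [-0.654, 0.674, -0.465, -0.527, 0.493, 0.052, -1.211], 'effort': [2.366, -33.718, -2.111, -29.032, -0.753, 0.146, 1.287], 'tool_pos': [0.514, 0.112, 0.405], 'tcp_rot': [[0.9, 0.436, 0.002], [0.436, -0.9, -0.001], [0.001, 0.001, -1.0]], 'wrist_force': [0.152, -0.32, -0.759], 'moment': [0.048, -0.013, 0.001], 'width': 1.0}
[ 0.0352704  -0.03511039  0.00123384]
```

```bash
python3 -m pendant '[[0.017,-0.017,0,0,0,0],[0.035,-0.035,0,0,0,0],[0.035,-0.035,0,0,0,0],[0.035,-0.035,0,0,0,0]]'
cat > wl.py <<'E'
from h import *
import sys
s=sense();p=capture("wrist");save(p,sys.argv[1])
print(np.round(s["tool_pos"],4),np.round(s["q"],2),np.round(s["wrist_force"],2))
for l in ["cap_center","cap_lock","neck_axis"]:
    print(l,[(round(d["conf"],2),np.round(np.array(d["position"])*[560,420],1).tolist()) for d in place_of(p,l)][:3])
h=cv2.cvtColor(p["color"],cv2.COLOR_RGB2HSV)
m=((((h[...,0]<7)|(h[...,0]>172))&(h[...,1]>150))*255).astype(np.uint8)
n,l,st,ce=cv2.connectedComponentsWithStats(m);i=1+np.argmax(st[1:,4]);print("red",st[i],ce[i])
x0,y0,w,hh,_=st[i]
w2=((h[...,1]<70)&(h[...,2]>90)).astype(np.uint8)
w2=cv2.erode(w2,np.ones((3,3)))
n,l,st,ce=cv2.connectedComponentsWithStats(w2)
for j in range(1,n):
    if st[j,4]>100 and x0<ce[j][0]<x0+w and y0<ce[j][1]<y0+hh:
        u,v=ce[j];X=atz(p,u,v,float(sys.argv[2]),s);d=X-s["tool_pos"]
        R=np.array(s["tcp_rot"]);print("disc",st[j],ce[j],X.round(4),"tool shift",(R.T@d).round(4))
E
python3 wl.py w1 0.141
```

```text
clock: 3.35
tool_pos: [0.5295, 0.1572, 0.4045]
tcp_rot: [[0.899, 0.438, -0.001], [0.438, -0.899, -0.0], [-0.001, -0.0, -1.0]]
wrist_force: [-0.2, -0.3, -0.1]
width: 0.998
[0.5295 0.1572 0.4045] [ 0.37  0.18 -0.79  1.67  0.13  1.34 -1.56] [-0.16 -0.3  -0.07]
cap_center [(0.92, [267.5, 210.0]), (0.71, [290.8, 28.1])]
cap_lock []
neck_axis []
red [ 240  176   65   68 2176] [272.1875     207.46783088]
disc [254 199  36  34 938] [271.90405117 215.57462687] [0.5294 0.1588 0.141 ] tool shift [ 0.0008 -0.0015  0.2635]
```

View pics/w1.png

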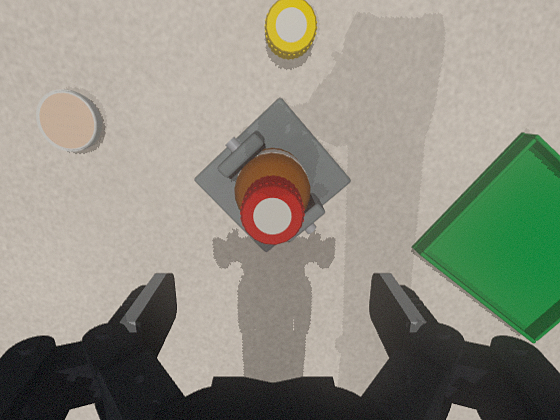

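```bash
python3 -m pendant '[[0.0004,-0.0003,0.025,0,0,0],[0.0008,-0.0006,0.05,0,0,0],[0.0008,-0.0006,0.07,0,0,0],[0.0008,-0.0006,0.07,0,0,0],[0.0008,-0.0006,0.07,0,0,0]]'
python3 wl.py w2 0.141
```

```text
clock: 4.05
tool_pos: [0.5302, 0.1572, 0.3351]
tcp_rot: [[0.9, 0.436, 0.0], [0.436, -0.9, -0.0], [-0.0, 0.0, -1.0]]
wrist_force: [0.7, -0.2, 0.9]
width: 1.001
[0.5302 0.1572 0.3351] [ 0.35  0.24 -0.78  1.76  0.18  1.21 -1.6 ] [ 0.68 -0.23  0.92]
cap_center [(0.77, [291.5, 8.1]), (0.74, [272.1, 243.1])]
cap_lock []
neck_axis []
red [ 227  198   88   95 4265] [271.09144197 239.76905041]
disc [ 246  233   50   46 1773] [270.5143824  255.76311337] [0.5294 0.1592 0.141 ] tool shift [ 0.0002 -0.0022  0.1941]
```

View pics/w2.png

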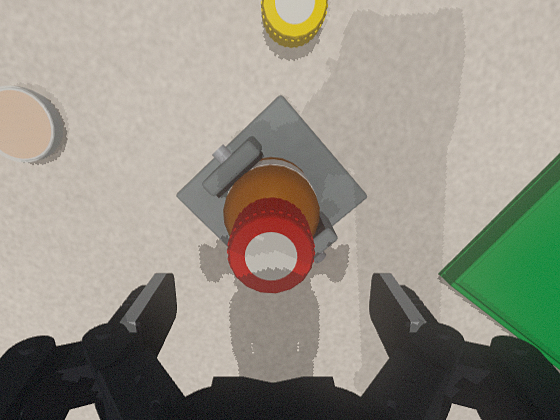

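```bash
python3 -m pendant '[[0.0001,-0.0008,0,0,0,0],[0.0002,-0.001,0.01,0,0,0],[0.0002,-0.001,0.03,0,0,0],[0.0002,-0.001,0.05,0,0,0],[0.0002,-0.001,0.054,0,0,0]]'
python3 -m pendant '[[0,0,0,0,0,0],[0,0,0,0,0,0],[0,0,0,0,0,0],[0,0,0,0,0,0],[0,0,0,0,0,0]]' 0.060 20
python3 wl.py w3 0.141
```

```text
clock: 4.75
tool_pos: [0.5287, 0.1584, 0.278]
tcp_rot: [[0.9, 0.437, -0.005], [0.437, -0.9, -0.001], [-0.004, -0.001, -1.0]]
wrist_force: [0.2, 0.1, 0.7]
width: 1.002
clock: 5.25
tool_pos: [0.53, 0.1589, 0.2812]
tcp_rot: [[0.9, 0.437, 0.001], [0.437, -0.9, -0.0], [0.001, 0.0, -1.0]]
wrist_force: [0.1, -0.0, -0.5]
width: 0.702
[0.53   0.1589 0.2812] [ 0.33  0.3  -0.77  1.82  0.23  1.11 -1.64] [ 0.11 -0.05 -0.47]
cap_center [(0.82, [272.8, 293.2])]
cap_lock []
neck_axis []
red [ 214  229  121  136 9060] [273.79635762 289.91456954]
disc [328 265  10  31 142] [333.47183099 276.84507042] [0.5541 0.1468 0.141 ] tool shift [0.0163 0.0214 0.1403]
disc [ 239  286   71   62 3391] [274.0162194 316.4747862] [0.5293 0.1591 0.141 ] tool shift [-0.0006 -0.0006  0.1402]
```

View pics/w3.png

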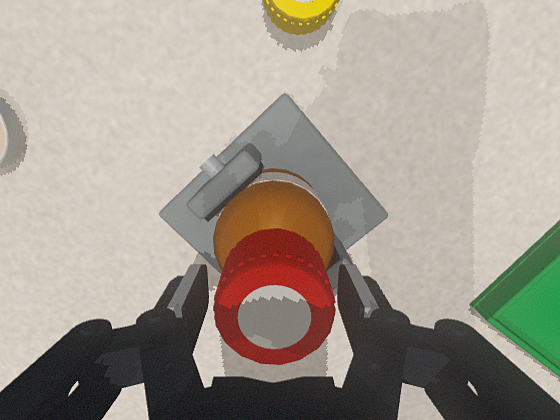

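```bash
python3 -m pendant '[[-0.0005,0.0001,0,0,0,0],[-0.0005,0.0001,0,0,0,0],[-0.0005,0.0001,0,0,0,0]]' 0.052 20
python3 -m pendant '[[0,0,0,0,0,0],[0,0,0,0,0,0],[0,0,0,0,0,0]]' 0.046 20
```

```text
clock: 5.75
tool_pos: [0.5294, 0.1585, 0.2807]
tcp_rot: [[0.9, 0.437, -0.0], [0.437, -0.9, -0.0], [-0.0, 0.0, -1.0]]
wrist_force: [1.4, -0.6, -0.0]
width: 0.612
clock: 6.05
tool_pos: [0.5294, 0.1585, 0.2808]
tcp_rot: [[0.9, 0.437, 0.0], [0.437, -0.9, -0.0], [-0.0, 0.0, -1.0]]
wrist_force: [-0.1, 0.4, 1.3]
width: 0.558
```

```bash
python3 -m pendant '[[0,0,0,0,0,0],[0,0,0,0,0,0],[0,0,0,0,0,0]]' 0.030 50
python3 -m pendant '[[0,0,0.0005,0,0,0],[0,0,0.001,0,0,0],[0,0,0.001,0,0,0]]'
python3 -m pendant '[[0,0,0.0005,0,0,0],[0,0,0.001,0,0,0],[0,0,0.001,0,0,0]]'
```

```text
clock: 6.35
tool_pos: [0.5294, 0.1585, 0.2809]
tcp_rot: [[0.9, 0.437, 0.0], [0.437, -0.9, -0.0], [0.0, 0.0, -1.0]]
wrist_force: [-1.3, -0.7, 3.4]
width: 0.55
clock: 6.65
tool_pos: [0.5294, 0.1585, 0.2797]
tcp_rot: [[0.9, 0.437, 0.0], [0.437, -0.9, -0.0], [0.0, 0.0, -1.0]]
wrist_force: [-0.8, -2.2, 3.4]
width: 0.552
clock: 6.95
tool_pos: [0.5294, 0.1585, 0.2787]
tcp_rot: [[0.9, 0.437, 0.0], [0.437, -0.9, -0.0], [0.0, 0.0, -1.0]]
wrist_force: [-1.3, -0.8, 4.2]
width: 0.55
```

```bash
for i in 1 2; do python3 -m pendant '[[0,0,0.0005,0,0,0],[0,0,0.0005,0,0,0]]' | grep -E "pos|force"; done
```

```text
tool_pos: [0.5294, 0.1585, 0.2782]
wrist_force: [-1.0, -0.8, 4.8]
tool_pos: [0.5294, 0.1585, 0.2777]
wrist_force: [-0.9, -1.1, 5.1]
```

```bash
python3 -m pendant '[[0,0,0.0005,0,0,0],[0,0,0.0005,0,0,0]]' | grep -E "pos|force"
```

```text
tool_pos: [0.5294, 0.1585, 0.2772]
wrist_force: [-1.1, -2.0, 4.2]
```

```bash
python3 -m pendant '[[0,0,0.0005,0,0,0],[0,0,0.0005,0,0,0]]' | grep -E "pos|force"
```

```text
tool_pos: [0.5294, 0.1585, 0.2767]
wrist_force: [-1.5, -1.0, 4.9]
```

```bash
python3 -m pendant '[[0,0,0.0005,0,0,0],[0,0,0.0005,0,0,0]]' | grep -E "pos|force"
```

```text
tool_pos: [0.5294, 0.1585, 0.2762]
wrist_force: [-0.8, -1.5, 5.9]
```

```bash
python3 -m pendant '[[0,0,0.0005,0,0,0],[0,0,0.0005,0,0,0]]' | grep -E "pos|force"
```

```text
tool_pos: [0.5294, 0.1585, 0.2758]
wrist_force: [-1.9, -1.3, 5.5]
```

```bash
python3 -m pendant '[[0,0,0.0005,0,0,0],[0,0,0.0005,0,0,0]]' | grep -E "pos|force"
```

```text
tool_pos: [0.5294, 0.1585, 0.2753]
wrist_force: [-1.0, -2.5, 6.3]
```

```bash
python3 -m pendant '[[0,0,0.0005,0,0,0],[0,0,0.0005,0,0,0]]' | grep -E "pos|force"
```

```text
tool_pos: [0.5295, 0.1585, 0.2749]
wrist_force: [-1.4, -1.7, 6.4]
```

```bash
python3 -m pendant '[[0,0,0.0005,0,0,0],[0,0,0.0005,0,0,0]]' | grep -E "pos|force"
```

```text
tool_pos: [0.5294, 0.1585, 0.2744]
wrist_force: [-1.0, -2.5, 6.3]
```

```bash
python3 -m pendant '[[0,0,0.0005,0,0,0],[0,0,0.0005,0,0,0]]' | grep -E "pos|force"
```

```text
tool_pos: [0.5295, 0.1585, 0.2739]
wrist_force: [-0.9, -2.1, 5.9]
```

```bash
python3 -m pendant '[[0,0,0.0005,0,0,0],[0,0,0.0005,0,0,0]]' | grep -E "pos|force"
```

```text
tool_pos: [0.5294, 0.1585, 0.2734]
wrist_force: [-1.8, -1.6, 6.4]
```

```bash
python3 -m pendant '[[0,0,0.0005,0,0,0],[0,0,0.0005,0,0,0]]' | grep -E "pos|force"
```

```text
tool_pos: [0.5295, 0.1585, 0.273]
wrist_force: [-1.8, -0.6, 7.0]
```

```bash
python3 -m pendant '[[0,0,0.0005,0,0,0],[0,0,0.0005,0,0,0]]' | grep -E "pos|force"
```

```text
tool_pos: [0.5294, 0.1585, 0.2725]
wrist_force: [-2.7, -1.7, 6.1]
```

```bash
python3 -m pendant '[[0,0,0.0005,0,0,0],[0,0,0.0005,0,0,0]]' | grep -E "pos|force"
```

```text
tool_pos: [0.5294, 0.1586, 0.272]
wrist_force: [-0.8, -1.6, 7.1]
```

```bash
python3 -m pendant '[[0,0,0.0005,0,0,0],[0,0,0.0005,0,0,0]]' | grep -E "pos|force"
```

```text
tool_pos: [0.5295, 0.1585, 0.2716]
wrist_force: [-3.0, -2.4, 7.6]
```

```bash
python3 -m pendant '[[0,0,0.0005,0,0,0],[0,0,0.0005,0,0,0]]' | grep -E "pos|force"; python3 wl.py w4 0.132
```

```text
tool_pos: [0.5295, 0.1585, 0.2711]
wrist_force: [-2.0, -2.3, 7.4]
[0.5295 0.1585 0.2711] [ 0.32  0.31 -0.76  1.83  0.24  1.09 -1.64] [-2.04 -2.34  7.37]
cap_center [(0.93, [270.7, 292.0])]
cap_lock []
neck_axis []
red [ 212  227  122  136 9157] [272.43278366 288.60849623]
disc [ 237  285   72   62 3410] [272.73049853 315.10557185] [0.5298 0.1598 0.132 ] tool shift [ 0.0008 -0.0011  0.1391]
```

View pics/w4.png

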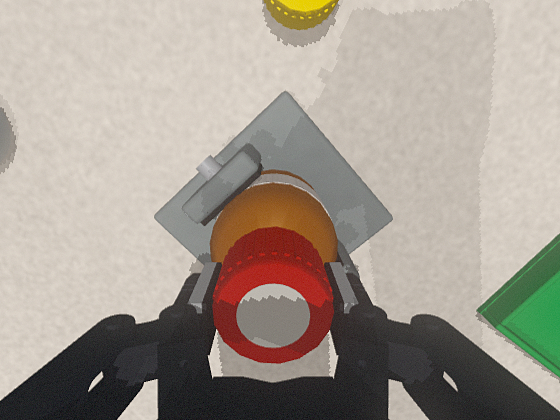

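```bash
python3 -m pendant '[[0,0,0.0005,0,0,0],[0,0,0.0005,0,0,0]]' | grep -E "pos|force"
```

```text
tool_pos: [0.5295, 0.1585, 0.2706]
wrist_force: [-0.8, -0.8, 7.2]
```

```bash
python3 -m pendant '[[0,0,0.0005,0,0,0],[0,0,0.0005,0,0,0]]' | grep -E "pos|force"
```

```text
tool_pos: [0.5294, 0.1586, 0.2701]
wrist_force: [-1.8, -1.5, 8.6]
```

```bash
python3 -m pendant '[[0,0,0.0005,0,0,0],[0,0,0.0005,0,0,0]]' | grep -E "pos|force"
```

```text
tool_pos: [0.5295, 0.1585, 0.2697]
wrist_force: [-2.3, -1.8, 8.7]
```

```bash
python3 -m pendant '[[0,0,0.0005,0,0,0],[0,0,0.0005,0,0,0]]' | grep -E "pos|force"
```

```text
tool_pos: [0.5294, 0.1586, 0.2692]
wrist_force: [-2.8, -2.0, 8.6]
```

```bash
python3 -m pendant '[[0,0,0.0005,0,0,0],[0,0,0.0005,0,0,0]]' | grep -E "pos|force"
```

```text
tool_pos: [0.5295, 0.1586, 0.2687]
wrist_force: [-2.6, -2.1, 8.3]
```

```bash
python3 -m pendant '[[0,0,0.0005,0,0,0],[0,0,0.0005,0,0,0]]' | grep -E "pos|force"
```

```text
tool_pos: [0.5295, 0.1586, 0.2682]
wrist_force: [-2.2, -3.4, 8.6]
```

```bash
python3 -m pendant '[[0,0,0.0005,0,0,0],[0,0,0.0005,0,0,0]]' | grep -E "pos|force"
```

```text
tool_pos: [0.5295, 0.1586, 0.2678]
wrist_force: [-1.6, -2.1, 8.7]
```

```bash
python3 -m pendant '[[0,0,0.0005,0,0,0],[0,0,0.0005,0,0,0]]' | grep -E "pos|force"
```

```text
tool_pos: [0.5295, 0.1586, 0.2677]
wrist_force: [-3.3, -2.5, 11.5]
```

```bash
python3 -m pendant '[[0,0,0,0,0,-0.07],[0,0,0,0,0,-0.14],[0,0,0,0,0,-0.2],[0,0,0,0,0,-0.2]]'; python3 -c "
from h import *
s=sense();print(np.round(s['q'],2),np.round(s['moment'],2))"
```

```text
clock: 12.35
tool_pos: [0.5299, 0.159, 0.2677]
tcp_rot: [[0.794, 0.608, 0.002], [0.608, -0.794, 0.001], [0.002, 0.001, -1.0]]
wrist_force: [-0.9, -0.9, 8.6]
width: 0.553
[ 0.35  0.32 -0.8   1.83  0.26  1.09 -1.46] [-0.23  0.14  0.04]
```

```bash
python3 -m pendant '[[0,0,0,0,0,-0.1],[0,0,0,0,0,-0.2],[0,0,0,0,0,-0.3],[0,0,0,0,0,-0.3]]';python3 -m pendant '[[0,0,0,0,0,-0.1],[0,0,0,0,0,-0.2],[0,0,0,0,0,-0.3],[0,0,0,0,0,-0.3]]'; python3 -c "
from h import *
s=sense();print(np.round(s['q'],2),np.round(s['moment'],2))"
```

```text
clock: 12.75
tool_pos: [0.5301, 0.1592, 0.2678]
tcp_rot: [[0.578, 0.816, 0.003], [0.816, -0.578, 0.001], [0.003, 0.001, -1.0]]
wrist_force: [0.6, 0.3, 8.4]
width: 0.554
clock: 13.15
tool_pos: [0.5301, 0.1593, 0.2678]
tcp_rot: [[0.311, 0.95, 0.003], [0.95, -0.311, 0.002], [0.002, 0.002, -1.0]]
wrist_force: [-0.7, -1.1, 8.4]
width: 0.556
[ 0.43  0.36 -0.9   1.83  0.31  1.1  -0.9 ] [-0.06 -0.01  0.03]
```

```bash
python3 -m pendant '[[0,0,0,0,0,-0.1],[0,0,0,0,0,-0.2],[0,0,0,0,0,-0.3],[0,0,0,0,0,-0.4],[0,0,0,0,0,-0.4]]';python3 -m pendant '[[0,0,0,0,0,-0.1],[0,0,0,0,0,-0.2],[0,0,0,0,0,-0.3],[0,0,0,0,0,-0.4],[0,0,0,0,0,-0.4]]'; python3 -c "
from h import *
s=sense();print(np.round(s['q'],2),np.round(s['moment'],2))";python3 wl.py w5 0.128
```

```text
clock: 13.65
tool_pos: [0.5302, 0.159, 0.2678]
tcp_rot: [[-0.083, 0.997, 0.003], [0.997, 0.083, 0.001], [0.001, 0.003, -1.0]]
wrist_force: [-0.1, -0.8, 8.6]
width: 0.55
clock: 14.15
tool_pos: [0.5304, 0.1588, 0.2678]
tcp_rot: [[-0.464, 0.886, 0.003], [0.886, 0.464, 0.001], [-0.0, 0.003, -1.0]]
wrist_force: [-0.1, -1.2, 7.9]
width: 0.555
[ 0.55  0.42 -1.05  1.83  0.4   1.13 -0.17] [-0.23 -0.14  0.  ]
[0.5304 0.1588 0.2678] [ 0.55  0.42 -1.05  1.83  0.4   1.13 -0.17] [-0.11 -1.16  7.94]
cap_center [(0.89, [272.1, 290.6]), (0.76, [476.3, 253.8])]
cap_lock []
neck_axis []
red [ 212  227  122  136 9122] [272.23580355 288.39267704]
disc [ 237  285   72   61 3420] [272.51461988 315.04064327] [0.5291 0.1605 0.128 ] tool shift [ 0.0022 -0.0007  0.1398]
```

View pics/w5.png

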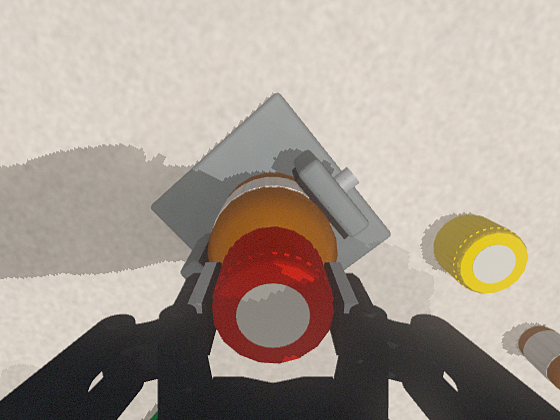

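```bash
python3 -m pendant '[[0,0,-0.002,0,0,0],[0,0,-0.004,0,0,0],[0,0,-0.006,0,0,0],[0,0,-0.008,0,0,0],[0,0,-0.010,0,0,0]]';python3 -m pendant '[[0,0,-0.001,0,0,0],[0,0,-0.002,0,0,0],[0,0,-0.003,0,0,0],[0,0,-0.004,0,0,0],[0,0,-0.004,0,0,0]]'
```

```text
clock: 14.85
tool_pos: [0.5302, 0.1586, 0.2772]
tcp_rot: [[-0.463, 0.887, 0.003], [0.887, 0.463, 0.001], [-0.0, 0.003, -1.0]]
wrist_force: [3.9, -1.3, 3.0]
width: 0.556
clock: 15.35
tool_pos: [0.53, 0.1583, 0.2808]
tcp_rot: [[-0.462, 0.887, 0.002], [0.887, 0.462, 0.0], [-0.001, 0.002, -1.0]]
wrist_force: [5.2, -0.0, 2.4]
width: 0.556
```

```bash
python3 -m pendant '[[0,0,-0.0005,0,0,0],[0,0,-0.001,0,0,0],[0,0,-0.001,0,0,0]]'
```

```text
clock: 15.65
tool_pos: [0.5299, 0.1582, 0.2816]
tcp_rot: [[-0.462, 0.887, 0.001], [0.887, 0.462, 0.0], [-0.001, 0.001, -1.0]]
wrist_force: [5.4, -1.0, 1.0]
width: 0.552
```

```bash
python3 -m pendant '[[0,0,-0.0005,0,0,0],[0,0,-0.001,0,0,0],[0,0,-0.001,0,0,0]]'
```

```text
clock: 15.95
tool_pos: [0.5299, 0.1581, 0.2824]
tcp_rot: [[-0.462, 0.887, 0.001], [0.887, 0.462, 0.0], [-0.001, 0.001, -1.0]]
wrist_force: [5.1, -0.3, 1.4]
width: 0.552
```

```bash
python3 -m pendant '[[-0.0002,0.0005,-0.001,0,0,0],[-0.0002,0.0006,-0.002,0,0,0],[-0.0002,0.0006,-0.002,0,0,0]]'
```

```text
clock: 16.25
tool_pos: [0.5301, 0.1582, 0.2844]
tcp_rot: [[-0.462, 0.887, -0.0], [0.887, 0.462, -0.001], [-0.0, -0.0, -1.0]]
wrist_force: [5.1, -1.4, -1.4]
width: 0.554
```

```bash
python3 -m pendant '[[0,0,-0.001,0,0,0],[0,0,-0.002,0,0,0],[0,0,-0.003,0,0,0],[0,0,-0.003,0,0,0]]'
```

```text
clock: 16.65
tool_pos: [0.5301, 0.1582, 0.2874]
tcp_rot: [[-0.462, 0.887, -0.0], [0.887, 0.462, -0.001], [-0.001, -0.0, -1.0]]
wrist_force: [5.2, -1.3, -0.6]
width: 0.55
```

```bash
python3 -m pendant '[[-0.0002,0.0004,-0.001,0,0,0],[-0.0003,0.0006,-0.002,0,0,0],[-0.0003,0.0006,-0.004,0,0,0],[-0.0003,0.0006,-0.004,0,0,0]]'
```

```text
clock: 17.05
tool_pos: [0.5303, 0.1583, 0.2915]
tcp_rot: [[-0.463, 0.887, -0.001], [0.887, 0.463, -0.001], [-0.0, -0.002, -1.0]]
wrist_force: [2.6, -2.1, -2.1]
width: 0.548
```

```bash
python3 -m pendant '[[0,0,-0.002,0,0,0],[0,0,-0.004,0,0,0],[0,0,-0.006,0,0,0],[0,0,-0.008,0,0,0],[0,0,-0.008,0,0,0]]'
```

```text
clock: 17.55
tool_pos: [0.5305, 0.1592, 0.3001]
tcp_rot: [[-0.463, 0.886, 0.0], [0.886, 0.463, 0.0], [0.0, 0.0, -1.0]]
wrist_force: [0.5, -0.3, 0.0]
width: 0.551
```

```bash
python3 -m pendant '[[0,0,-0.006,0,0,0],[0,0,-0.012,0,0,0],[0,0,-0.018,0,0,0],[0,0,-0.024,0,0,0],[0,0,-0.030,0,0,0]]';python3 -m pendant '[[0,0,-0.01,0,0,0],[0,0,-0.02,0,0,0],[0,0,-0.03,0,0,0],[0,0,-0.03,0,0,0],[0,0,-0.03,0,0,0]]'; python3 wl.py w6 0.22;python3 - <<'E'
from h import *
t=capture("top");save(t,"top1");print(place_of(t,"tray")[0])
h=cv2.cvtColor(t["color"],cv2.COLOR_RGB2HSV)
m=((h[...,0]>50)&(h[...,0]<75)&(h[...,1]>120)).astype(np.uint8)
cs,_=cv2.findContours(m,0,1);c=max(cs,key=cv2.contourArea);r=cv2.minAreaRect(c);print(r)
P=[atz(t,*b,.02) for b in cv2.boxPoints(r)];print(np.round(P,3));C=np.mean(P,0);print("C",C)
s=sense();d=np.array([C[0],C[1],s["tool_pos"][2]])-s["tool_pos"];print((np.array(s["tcp_rot"]).T@d).round(4))
E
```

```text
clock: 18.05
tool_pos: [0.5307, 0.1586, 0.3303]
tcp_rot: [[-0.463, 0.887, 0.0], [0.887, 0.463, -0.0], [-0.0, 0.0, -1.0]]
wrist_force: [-0.8, 0.7, 0.3]
width: 0.55
clock: 18.55
tool_pos: [0.5307, 0.1586, 0.3599]
tcp_rot: [[-0.463, 0.887, 0.0], [0.887, 0.463, -0.0], [-0.0, 0.0, -1.0]]
wrist_force: [-0.3, 0.7, -0.1]
width: 0.552
[0.5307 0.1586 0.3599] [ 0.62  0.32 -1.12  1.72  0.3   1.29 -0.09] [-0.27  0.66 -0.12]
cap_center [(0.94, [425.9, 214.7]), (0.9, [269.8, 289.5])]
cap_lock []
neck_axis [(0.96, [273.4, 223.2])]
red [ 212  226  122  137 8951] [272.70036867 288.68327561]
disc [ 237  285   72   61 3406] [272.61861421 314.90076336] [0.5292 0.1602 0.22  ] tool shift [ 0.0021 -0.0007  0.1399]
{'position': [0.6711, 0.5693], 'conf': 0.73}
((387.46826171875, 241.9853515625), (52.5219612121582, 49.86792755126953), 24.775142669677734)
[[ 0.565 -0.084  0.02 ]
 [ 0.661 -0.131  0.02 ]
 [ 0.614 -0.23   0.02 ]
 [ 0.52  -0.182  0.02 ]]
C [ 0.5899228  -0.15658682  0.02      ]
[-0.3069 -0.0932 -0.    ]
```

View pics/w6.png

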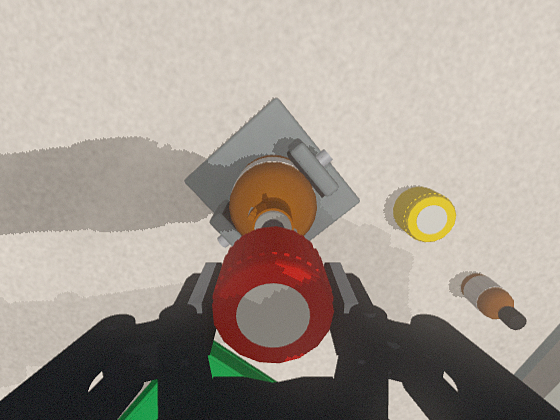

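View pics/top1.png

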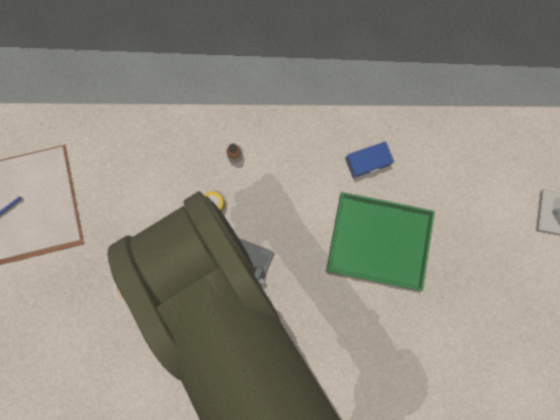

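```bash
python3 -m pendant '[[-0.02,-0.0057,0,0,0,0],[-0.05,-0.0143,0,0,0,0],[-0.08,-0.0228,0,0,0,0],[-0.115,-0.0328,0,0,0,0],[-0.15,-0.0428,0,0,0,0]]';python3 -m pendant '[[-0.035,-0.01,0,0,0,0],[-0.07,-0.02,0,0,0,0],[-0.105,-0.03,0,0,0,0],[-0.13,-0.0371,0,0,0,0],[-0.146,-0.0416,0,0,0,0]]'
python3 -m pendant '[[0,0,0.02,0,0,0],[0,0,0.05,0,0,0],[0,0,0.08,0,0,0],[0,0,0.1,0,0,0],[0,0,0.1,0,0,0]]'; python3 wl.py w7 0.12;python3 -c "
from h import *
t=capture('side');save(t,'side1')"
```

```text
clock: 19.35
tool_pos: [0.5622, 0.0047, 0.3596]
tcp_rot: [[-0.463, 0.886, -0.0], [0.886, 0.463, -0.0], [-0.0, -0.0, -1.0]]
wrist_force: [0.2, 0.1, -1.1]
width: 0.55
clock: 19.85
tool_pos: [0.5929, -0.1459, 0.3591]
tcp_rot: [[-0.46, 0.888, -0.001], [0.888, 0.46, -0.0], [0.0, -0.001, -1.0]]
wrist_force: [-0.3, -0.9, -0.4]
width: 0.552
clock: 20.35
tool_pos: [0.5914, -0.142, 0.2566]
tcp_rot: [[-0.464, 0.886, -0.006], [0.886, 0.464, 0.002], [0.005, -0.004, -1.0]]
wrist_force: [0.4, 0.1, -0.6]
width: 0.548
[ 0.5914 -0.142   0.2566] [ 0.92  0.52 -0.93  1.7   0.45  1.16  0.35] [ 0.41  0.15 -0.62]
cap_center [(0.63, [272.2, 288.3])]
cap_lock []
neck_axis []
red [ 212  228  122  135 8332] [271.03672588 292.96027364]
disc [ 237  284   72   62 3413] [272.52387929 314.7887489 ] [ 0.5879 -0.1381  0.12  ] tool shift [ 0.0045 -0.0007  0.1366]
```

View pics/w7.png

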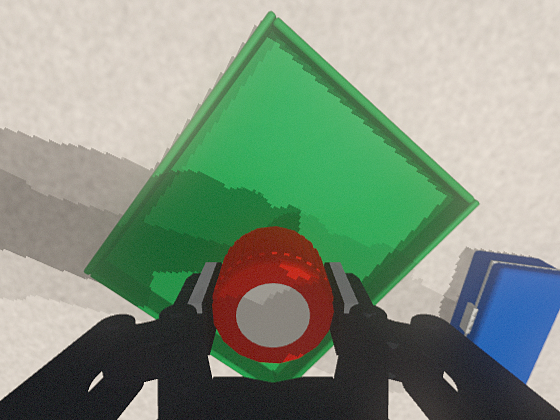

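View pics/side1.png

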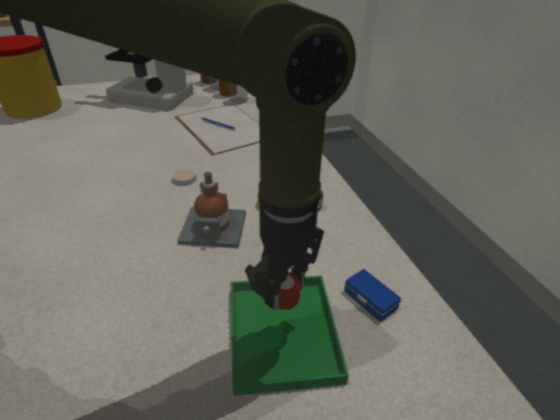

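```bash
python3 -m pendant '[[0,0,0.02,0,0,0],[0,0,0.045,0,0,0],[0,0,0.062,0,0,0],[0,0,0.07,0,0,0],[0,0,0.07,0,0,0]]';python3 -m pendant '[[0,0,0.002,0,0,0],[0,0,0.004,0,0,0],[0,0,0.006,0,0,0],[0,0,0.006,0,0,0]]'; python3 -m pendant '[[0,0,0.0005,0,0,0],[0,0,0.001,0,0,0],[0,0,0.001,0,0,0]]'
```

```text
clock: 21.1
tool_pos: [0.5926, -0.1428, 0.1891]
tcp_rot: [[-0.463, 0.887, -0.001], [0.887, 0.463, 0.0], [0.001, -0.001, -1.0]]
wrist_force: [0.9, 0.6, -0.0]
width: 0.552
clock: 21.5
tool_pos: [0.5928, -0.1429, 0.1839]
tcp_rot: [[-0.463, 0.887, 0.0], [0.887, 0.463, -0.0], [-0.0, 0.0, -1.0]]
wrist_force: [-0.2, 0.3, 0.5]
width: 0.555
clock: 21.8
tool_pos: [0.5928, -0.1428, 0.1827]
tcp_rot: [[-0.463, 0.887, -0.0], [0.887, 0.463, -0.0], [-0.0, -0.0, -1.0]]
wrist_force: [-0.4, -0.4, -0.2]
width: 0.555
```

```bash
python3 -m pendant '[[0,0,0.0005,0,0,0],[0,0,0.001,0,0,0],[0,0,0.001,0,0,0]]'
```

```text
clock: 22.1
tool_pos: [0.5928, -0.1428, 0.1816]
tcp_rot: [[-0.463, 0.887, -0.0], [0.887, 0.463, -0.0], [0.0, -0.0, -1.0]]
wrist_force: [0.6, -0.3, 0.3]
width: 0.553
```

```bash
python3 -m pendant '[[0,0,0.0005,0,0,0],[0,0,0.001,0,0,0],[0,0,0.001,0,0,0]]'
```

```text
clock: 22.4
tool_pos: [0.5929, -0.1428, 0.181]
tcp_rot: [[-0.463, 0.887, 0.0], [0.887, 0.463, -0.0], [-0.0, -0.0, -1.0]]
wrist_force: [-1.0, 0.9, 3.0]
width: 0.551
```

```bash
python3 -m pendant '[[0,0,0.0005,0,0,0],[0,0,0.001,0,0,0],[0,0,0.001,0,0,0]]'
```

```text
clock: 22.7
tool_pos: [0.5929, -0.1427, 0.181]
tcp_rot: [[-0.463, 0.887, -0.0], [0.887, 0.463, -0.001], [-0.001, -0.001, -1.0]]
wrist_force: [-3.8, 0.3, 9.8]
width: 0.55
```

```bash
python3 -m pendant '[[0,0,-0.0005,0,0,0],[0,0,-0.001,0,0,0],[0,0,-0.001,0,0,0]]'; python3 -m pendant '[[0,0,0,0,0,0],[0,0,0,0,0,0],[0,0,0,0,0,0],[0,0,0,0,0,0],[0,0,0,0,0,0]]' 0.075 20; python3 wl.py w8 0.041
```

```text
clock: 23.0
tool_pos: [0.5928, -0.1428, 0.181]
tcp_rot: [[-0.463, 0.887, -0.0], [0.887, 0.463, -0.0], [-0.0, -0.0, -1.0]]
wrist_force: [-2.5, 0.1, 5.2]
width: 0.552
clock: 23.5
tool_pos: [0.5928, -0.1428, 0.1805]
tcp_rot: [[-0.463, 0.887, -0.0], [0.887, 0.463, 0.0], [0.0, -0.0, -1.0]]
wrist_force: [0.1, -0.5, -0.4]
width: 0.882
[ 0.5928 -0.1428  0.1805] [ 0.88  0.61 -0.87  1.75  0.54  1.04  0.29] [ 0.12 -0.45 -0.39]
cap_center [(0.88, [270.0, 291.0])]
cap_lock []
neck_axis []
red [ 211  241  123  123 7393] [270.32463141 298.42486136]
disc [ 237  285   72   62 3444] [272.55342625 315.44163763] [ 0.5911 -0.1412  0.041 ] tool shift [ 0.0022 -0.0007  0.1395]
```

View pics/w8.png

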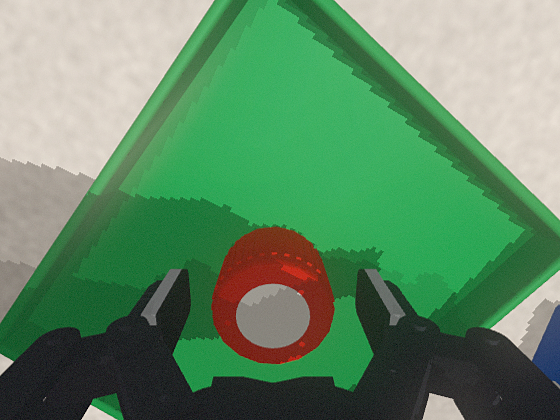

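The cap (disc at 272,315) stands between the open, clear fingers in the tray. I retreat straight up.

```bash
python3 -m pendant '[[0,0,-0.01,0,0,0],[0,0,-0.03,0,0,0],[0,0,-0.06,0,0,0],[0,0,-0.1,0,0,0],[0,0,-0.14,0,0,0]]'; python3 -m pendant '[[0,0,-0.02,0,0,0],[0,0,-0.02,0,0,0],[0,0,-0.02,0,0,0],[0,0,-0.02,0,0,0]]'; python3 wl.py w9 0.041; python3 -c "
from h import *
t=capture('side');save(t,'side2')"
```

```text
clock: 24.2
tool_pos: [0.5926, -0.1426, 0.3226]
tcp_rot: [[-0.463, 0.886, -0.0], [0.886, 0.463, 0.0], [0.0, -0.0, -1.0]]
wrist_force: [0.8, -0.6, 0.1]
width: 0.881
clock: 24.6
tool_pos: [0.5923, -0.1429, 0.3396]
tcp_rot: [[-0.463, 0.887, -0.002], [0.887, 0.463, 0.0], [0.001, -0.002, -1.0]]
wrist_force: [0.6, 0.4, -0.4]
width: 0.879
[ 0.5923 -0.1429  0.3396] [ 0.96  0.44 -0.98  1.62  0.38  1.29  0.4 ] [ 0.59  0.37 -0.37]
cap_center [(0.61, [270.8, 197.4])]
cap_lock []
neck_axis []
red [ 246  178   56   52 1009] [275.05252725 203.27948464]
disc [259 189  31  30 714] [273.68067227 203.84173669] [ 0.5908 -0.1412  0.041 ] tool shift [ 1.900e-03 -1.000e-04  2.986e-01]
```

View pics/w9.png

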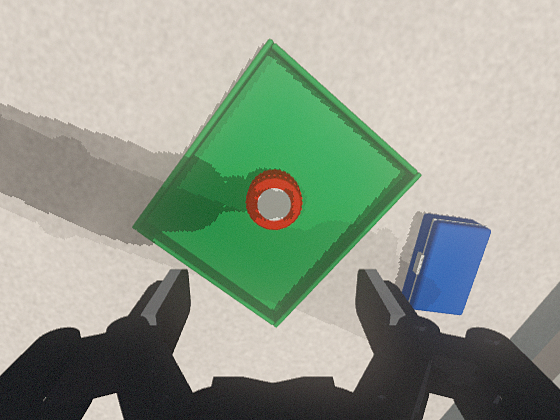

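View pics/side2.png

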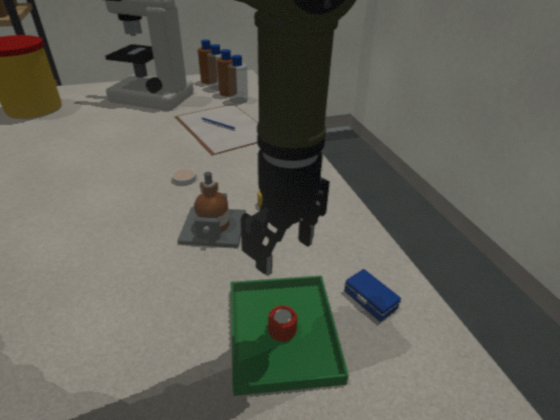

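The cap is upright in mid-tray (wrist 274,204; side 283,323), the gripper is clear of it, and the slide box and dish have not moved.

```bash
python3 -c "
from h import *
print(hand_in())"
```

```text
the job is handed in; nothing more can be done
None
```

The amber bottle is open, and its red cap stands upright in the middle of the green tray, released. I handed the job in at about 24.7 s of the 58 s.

- **Pressing:** I gripped the red cap, not the yellow look-alike, and pushed it down about 13 mm in 0.5 mm steps. It bottomed at about 11.5 N on the wrist sensor, well under the 26 N limit.
- **Turning and lifting:** I turned it about 92° counter-clockwise while held down. It then lifted off freely. There was a sideways load of about 5 N early in the lift, which I corrected and which went to zero.
- **Setting down:** I lowered it into the tray while still gripped, to firm contact at 5–10 N. Then I opened the fingers and withdrew straight up.

**Last checks:** the wrist and side pictures show the cap upright near the tray centre, at about (0.591, -0.141), with the gripper well clear. The slide box and dish look undisturbed. The dropper bottle was hidden behind the arm in the last side picture; I last saw it standing just after the lift, and the arm did not go near it afterwards. No check failed. The camera calibration and the view of the fingers differed by 1–2 mm on where the cap was; I went mainly by the fingers.

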